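# Put three tube racks back on their own instruments

## Robot

A 6-joint arm with a two-finger parallel gripper is mounted at the origin on the work surface. World frame = base frame: x ahead of the robot, y to its left, z up, the work surface at z = 0. Lengths are in m, angles in degrees, forces in N, time in s.
With the tool pointing down it reaches from about 0.425 to 1.125 m from the base axis. Payload 14.9 kg.
Tool frame: the origin (TCP) lies at the very end of the fingers, on their centre line; the grasp point (between the pads) lies ctrl.hold_point_z behind it (ctrl.hold_point_z is the distance from the TCP to the grasp point, in m); z points along the fingers, y is the direction in which the jaws open and shut (so a half turn about z gives the same grasp; the last joint's range is limited). The gripper opens to 91 mm and grips with 3 to 60 N. Pads are 32 mm wide; open, the fingers measure 118 mm over their backs; the gripper's body (76 mm by 178 mm) begins 60 mm behind the grasp point.
Start: joints at [-71.35, 21.709, 99.362, -0, 58.929, -1.908], TCP at [0.246, -0.655, 0.214] pointing down, gripper open.
Joint ranges: [-158.91, 158.91], [-42.39, 125.64], [0.06, 152.35], [-60.88, 240.88], [17.5, 164.5], [-176.32, 176.32]. Speed limits (degrees/s): [108.29, 108.29, 136.94, 180, 180, 180].

## Interface

Orientations are given as [roll, pitch, yaw] about the fixed x, y, z axes, in that order (R = Rz(yaw) Ry(pitch) Rx(roll)).
In Python, from workcell import ctrl gives the robot as it stands.
- The arm moves only by the tool play_rows, never from a script. Its argument "rows" is a list of rows, each a list of 3 entries, a list of its own where there are three numbers: the turn, a rotation vector about the world's x, y, z normalised to -1 to 1, where 1 is 60 degrees, then the shift along the world's x, y, z normalised to -1 to 1, where 1 is 0.15 m, then the closure, from 0 (fully open) to 1 (shut). A call has exactly 5 rows; each row is the pose to reach, as a shift and turn from the pose commanded when the call began; what a row does not reach only later rows make up. A row lasts 1/12 s, in which the tool goes at most 41.7 mm and 7.16 degrees, less where a joint would pass 70% of its speed; a pose out of reach is approached as far as the arm can. A call with a number of a shift or a turn outside -1 to 1 is refused whole. A call with a gripper value outside its range is refused whole. The fingers move at their own pace and stop on an object; the grip force is fixed at half the most. Time passes only in rows, so rows that repeat a pose let the fingers close, or fill a call up. It gives the time, the measured TCP pose, the force and the opening at its end, in the units of the state.
- ctrl.sense(): the state, without advancing time (a new reading comes with each control period).
- ctrl.camera(name): name is "scene" or "top" or "wrist"; returns a dict with "frame" (400x640x3 uint8, red, green, blue), "z_map" (400x640 float32, m along the optical axis (not along the pixel's ray), 0 where there is no reading), "fx", "fy", "cx", "cy" (pixels), "R" (3x3) and "t" (3): a world point X has camera coordinates R X + t; the wrist camera has in their place "tool_from_camera" (4x4, takes a point from camera to tool coordinates, whose origin is the TCP and whose axes are the flange's). Camera axes: x right, y down, z forward; pixel columns grow to the right and rows downward; lengths in m; the calibration is good to about 2 mm. A picture is of the moment at which its call begins: read the wrist's pose just before it.
- ctrl.sign_off(): hands the job in, once; it reports no verdict.
The state is a dict: "t": time; "joints": joint angles; "dq": joint speeds; "joint_torque": joint torques, N m; "tcp_pos": TCP position; "eef_rot": TCP orientation; "ft_force": force on the tool from outside, world axes, zero at the start; "ft_torque": the same for the moment, N m; "width": finger opening in m.
Only numpy, scipy, OpenCV 4.12 (cv2) and the standard library are available. Lean on these libraries where they do the work, as an engineer would, in place of code of your own. Each camera call takes 0.05 s, during which the arm holds its last target.

## Task

The three tube racks have got onto the wrong instruments: put the square rack on the heater, the round rack on the shaker and the long rack on the chilling plate, each in the middle of its plate, with the square and the long rack squared up with the plate (the long one lengthwise). Park one of the racks on the empty spare stand to make room; never put a rack down on the bench, keep the racks upright, set them down gently without letting them drop, and leave the amber bottle and the tip box where they are.

Things in the scene. Friction and masses are not known exactly. Their poses are not given: they have to be found in the camera images.
- square_rack: Square bare-aluminium tube rack, 54 x 54 mm, 42 mm high, 3 x 3 tube holes, 0.15 to 0.31 kg. Starts on the shaker. x and y run along its sides. Origin: centre of its underside; z up. Its few tubes are fixed in it and their caps stand up to 12 mm above its top (54 mm above the underside in all); its sides are plain and can be pinched anywhere.
- round_rack: Round bare-aluminium tube rack, 58 mm diameter, 42 mm high, a ring of tube holes, 0.14 to 0.28 kg. Starts on the chiller. Origin: centre of its underside; z up. Its few tubes are fixed in it and their caps stand up to 12 mm above its top (54 mm above the underside in all); its sides are plain and can be pinched anywhere.
- long_rack: Long bare-aluminium tube rack, 96 mm (its x) x 38 mm (its y), 42 mm high, two rows of tube holes, 0.17 to 0.34 kg. Starts on the heater. Origin: centre of its underside; z up. Its few tubes are fixed in it and their caps stand up to 12 mm above its top (54 mm above the underside in all); its sides are plain and can be pinched anywhere.
- heater: Dry-bath heater, home of the square rack: white box 122 x 108 mm with a small display on its front (-x) face and a flat square dark plate, 100 x 100 mm, on top. The plate's upper face is 70 mm above the bench. Fixed to the bench. Origin: on the bench directly under the centre of its top; x and y run along its sides, z up.
- shaker: Shaker, home of the round rack: round white tapering foot under a flat round black rubber platform, 110 mm diameter, upper face 60 mm above the bench. The platform does not move. Fixed to the bench. Origin: on the bench directly under the centre of its top; z up.
- chiller: Chilling plate, home of the long rack: low oblong grey block with aluminium cooling fins on its long sides and a flat dark top, 118 mm (its x) x 74 mm (its y), upper face 45 mm above the bench. Fixed to the bench. Origin: on the bench directly under the centre of its top; x and y run along its sides, z up.
- spare: Spare stand, empty at the start: plain square sheet-steel platform, 110 x 110 mm, with a thin black rubber edging, on four short legs, upper face 40 mm above the bench. Fixed to the bench. Origin: on the bench directly under the centre of its top; x and y run along its sides, z up.
- bottle: Amber reagent bottle with a white cap, 52 mm diameter, 110 mm high, standing loose on the bench among the stands; to be left alone. Origin: centre of its underside.
- tip_box: White pipette-tip box, 86 x 64 x 48 mm, loose on the bench among the stands; to be left alone. Origin: centre of its underside.
Things that resemble listed ones, but are neither listed nor needed, are in the scene too. What is shaped like the heater but pink is not meant.

How it is judged (in metres and radians):
On the way:
1. one of the racks is parked and released on the spare stand (((horizontal distance between square_rack and spare below 0.05 m and z of square_rack in the frame of spare between 0.034 and 0.046 m and angle between square_rack's own z axis and vertical below 0.07 rad and contact force between the fingers and square_rack below 0.2 N and linear speed of square_rack below 0.03 m/s) or (horizontal distance between round_rack and spare below 0.05 m and z of round_rack in the frame of spare between 0.034 and 0.046 m and angle between round_rack's own z axis and vertical below 0.07 rad and contact force between the fingers and round_rack below 0.2 N and linear speed of round_rack below 0.03 m/s) or (horizontal distance between long_rack and spare below 0.05 m and z of long_rack in the frame of spare between 0.034 and 0.046 m and angle between long_rack's own z axis and vertical below 0.07 rad and contact force between the fingers and long_rack below 0.2 N and linear speed of long_rack below 0.03 m/s))), for 0.2 s.
At the end, for the whole second after the job is handed in: Square rack on heater, round rack on shaker, long rack on chilling plate: each upright on the plate (6 mm in height, 4 degrees), at rest, centred within 14 mm; square rack parallel to the heater's sides and long rack lengthwise on the chilling plate, within 15 degrees (horizontal distance between square_rack and heater below 0.014 m and z of square_rack in the frame of heater between 0.064 and 0.076 m and angle between each of square_rack, round_rack, long_rack's own z axis and vertical below 0.07 rad and linear speed of each of square_rack, round_rack, long_rack below 0.02 m/s and angular speed of each of square_rack, round_rack, long_rack below 0.1 rad/s and horizontal distance between round_rack and shaker below 0.014 m and z of round_rack in the frame of shaker between 0.054 and 0.066 m and horizontal distance between long_rack and chiller below 0.014 m and z of long_rack in the frame of chiller between 0.039 and 0.051 m and angle between the x axis of long_rack and the x axis of chiller, either way round below 0.26 rad and (angle between the x axis of square_rack and the x axis of heater, either way round below 0.26 rad or angle between the x axis of square_rack and the y axis of heater, either way round below 0.26 rad)); the robot touches nothing.
It fails at once if a tube rack is let fall from more than about a centimetre (over 0.45 m/s out of the fingers) ((linear speed of square_rack above 0.45 m/s and contact force between the fingers and square_rack below 0.2 N) or (linear speed of round_rack above 0.45 m/s and contact force between the fingers and round_rack below 0.2 N) or (linear speed of long_rack above 0.45 m/s and contact force between the fingers and long_rack below 0.2 N)).
It fails at once if a tube rack is down on the bench (height (world z) of any of square_rack, round_rack, long_rack below 0.028 m).
It fails at once if a tube rack is tipped by more than about 30 degrees (angle between any of square_rack, round_rack, long_rack's own z axis and vertical above 0.52 rad).
It fails at once if a tube rack is pressed hard onto a stand (more than 80 N) (contact force between any of square_rack, round_rack, long_rack and heater above 80 N or contact force between any of square_rack, round_rack, long_rack and shaker above 80 N or contact force between any of square_rack, round_rack, long_rack and chiller above 80 N or contact force between any of square_rack, round_rack, long_rack and spare above 80 N).
It fails at once if the amber bottle or the tip box is knocked or moved (more than 20 mm) (distance of any of bottle, tip_box from where it was at the start of the episode above 0.02 m).
It also fails if it takes over 115 s, if anything falls off the work surface, if the arm or the gripper's body presses on something with over 40 N, if the wrist force passes 120 N, or if a joint passes its speed limit or range.

## Working session

There is one attempt and no reset: what is moved stays moved. The work goes in short steps, Python scripts to look and compute and a tool call to move; the robot and the scene stay as the last step left them, time stands still between calls to the robot, and variables do not carry over. Pictures are saved under pics/ and viewed, and the job is handed in when it is done.

Besides the shell and the picture viewer there is one more tool, called after "Call:" by a JSON object that holds its "name" and its "arguments". play_rows: Moves the arm, as the interface text tells. Its arguments: {"type":"object","properties":{"rows":{"type":"array","items":{"type":"array"}}},"required":["rows"]}

```bash
mkdir -p pics; ls; cat > h.py <<'E'
from workcell import ctrl
import numpy as np, cv2
def snap(n,f):
    s=ctrl.sense(); c=ctrl.camera(n); cv2.imwrite('pics/'+f+'.png',c['frame'][...,::-1]); np.savez('pics/'+f+'.npz',**{k:v for k,v in c.items()},tp=s['tcp_pos'],er=s['eef_rot']); return c
def w(c,u,v,z=None):
    zz=c['z_map'][int(v),int(u)] if z is None else z
    p=np.array([(u-c['cx'])/c['fx']*zz,(v-c['cy'])/c['fy']*zz,zz]); return c['R'].T@(p-c['t'])
E
python3 - <<'E'
from h import *
for n in['scene','top']: snap(n,n+'0')
s=ctrl.sense();print(s, ctrl.hold_point_z)
E
```

```text
pics
{'t': 0.1, 'joints': array([-7.13501722e+01,  2.17357640e+01,  9.93911601e+01, -3.55120899e-04,
        5.89284061e+01, -1.90681707e+00]), 'dq': array([ 0.15367496, -0.12823979, -0.10363014,  0.02699548, -0.00021931,
       -0.10585425]), 'joint_torque': array([ 8.83278190e-04, -7.65034246e+01, -4.35288405e+01,  6.52689720e-02,
        3.98234662e-02, -1.83973259e-05]), 'tcp_pos': array([ 0.24568959, -0.65509968,  0.21336028]), 'eef_rot': array([-1.79944690e+02, -1.53723738e-03,  2.05568276e+01]), 'ft_force': array([0.49307695, 0.34966665, 0.59959304]), 'ft_torque': array([-0.04490393, -0.00824026, -0.02387808]), 'width': 0.09115584542163273} 0.0188
```

View pics/scene0.png

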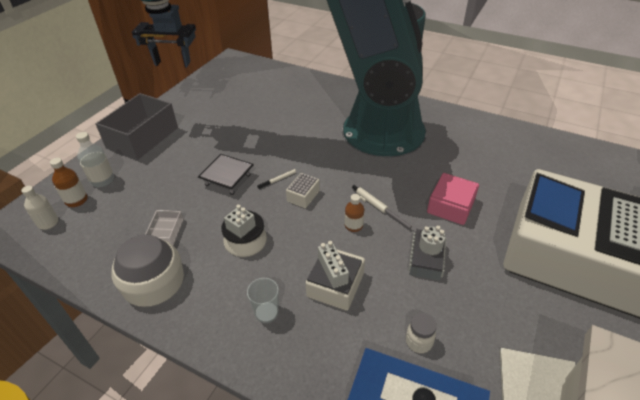

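View pics/top0.png

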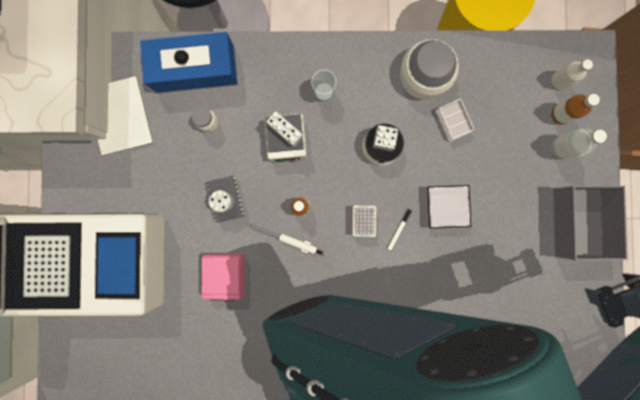

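The pictures show the shaker with the square rack at top (384,143), the heater with the long rack at (286,135), and the chiller with the round rack at (224,200). The empty spare stand is at (449,206), the bottle at (300,206), the tip box at (364,221), and the pink decoy at (222,277). Next I enlarge these and measure them with depth.

```bash
python3 - <<'E'
from h import *
c=dict(np.load('pics/top0.npz'))
print(c['fx'],c['cx'],c['cy'],c['R'],c['t'])
f=c['frame'][...,::-1]
a=cv2.resize(f[90:240,190:350],None,fx=5,fy=4*1.25,interpolation=cv2.INTER_CUBIC);a=a[:600*2]
cv2.imwrite('pics/cropA.png',cv2.resize(f[100:220,195:355],(800,600),interpolation=cv2.INTER_CUBIC))
cv2.imwrite('pics/cropB.png',cv2.resize(f[115:235,330:490],(800,600),interpolation=cv2.INTER_CUBIC))
v,u=np.mgrid[0:400,0:640]
z=c['z_map'];P=np.stack([(u-c['cx'])/c['fx']*z,(v-c['cy'])/c['fy']*z,z],-1)
W=(P-c['t'])@c['R']; np.save('pics/W.npy',W)
def rect(name,box,lo,hi):
    u0,v0,u1,v1=box
    m=np.zeros(z.shape,bool);m[v0:v1,u0:u1]=1
    m&=(W[...,2]>lo)&(W[...,2]<hi)
    p=W[m]
    r=cv2.minAreaRect(p[:,:2].astype(np.float32))
    print(name,m.sum(),'z',np.median(p[:,2]).round(4),'c',np.round(r[0],4),'sz',np.round(r[1],4),'ang',round(r[2],1))
rect('spare',(420,180,480,235),.03,.05)
rect('heater',(255,105,320,170),.06,.08)
rect('heater>60',(255,105,320,170),.06,.2)
rect('long',(255,105,320,170),.104,.12)
rect('shaker',(355,115,412,170),.05,.07)
rect('shaker>50',(355,115,412,170),.05,.2)
rect('square',(355,115,412,170),.094,.11)
rect('chiller',(200,170,250,228),.037,.053)
rect('chiller>',(200,170,250,228),.037,.15)
rect('round',(200,170,250,228),.08,.095)
rect('bottle',(285,190,315,220),.09,.13)
rect('tip',(345,200,385,245),.04,.06)
E
```

```text
415.8321161889313 325.90733759044576 204.1232444706953 [[-0.00685162 -0.99997199  0.00301141]
 [-0.99924493  0.0067314  -0.03826563]
 [ 0.03824428 -0.00327131 -0.99926307]] [0.01796514 0.45631392 1.1990848 ]
spare 1810 z 0.0404 c [ 0.4462 -0.3326] sz [0.1204 0.1214] ang 1.2
heater 986 z 0.0696 c [0.6454 0.1302] sz [0.1208 0.1067] ang 4.6
heater>60 1552 z 0.0717 c [0.6454 0.1302] sz [0.1208 0.1067] ang 4.6
long 432 z 0.1124 c [0.657  0.1273] sz [0.0969 0.0384] ang 48.9
shaker 752 z 0.0605 c [ 0.6248 -0.1477] sz [0.1078 0.1091] ang 0.2
shaker>50 1210 z 0.0624 c [ 0.6248 -0.1477] sz [0.1078 0.1091] ang 0.2
square 345 z 0.1024 c [ 0.6334 -0.147 ] sz [0.0539 0.0552] ang 78.5
chiller 745 z 0.0451 c [0.4724 0.3034] sz [0.1185 0.0816] ang 13.0
chiller> 1144 z 0.047 c [0.4724 0.3034] sz [0.1185 0.0816] ang 13.0
round 293 z 0.0874 c [0.464  0.3052] sz [0.0549 0.0547] ang 89.9
bottle 70 z 0.1103 c [0.448  0.0887] sz [0.0231 0.0214] ang 89.7
tip 704 z 0.0499 c [ 0.4069 -0.0907] sz [0.0649 0.0846] ang 89.3
```

View pics/cropA.png

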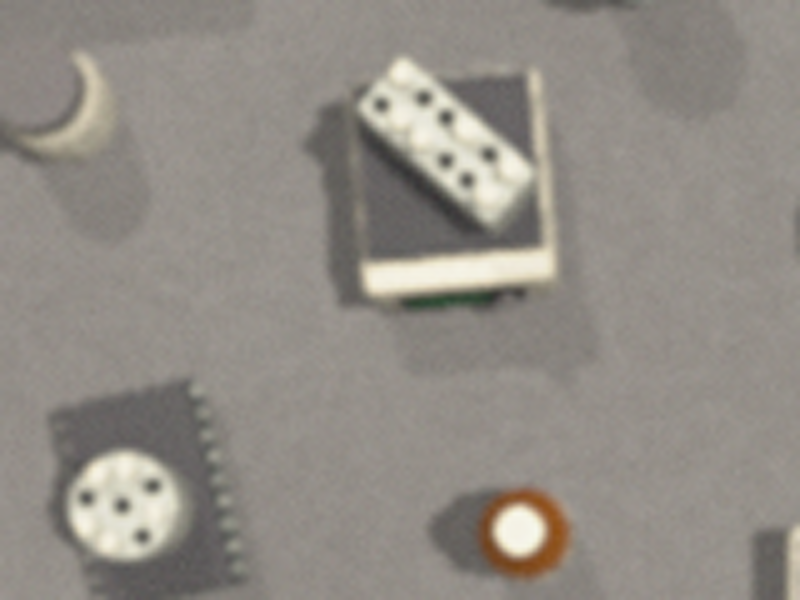

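View pics/cropB.png

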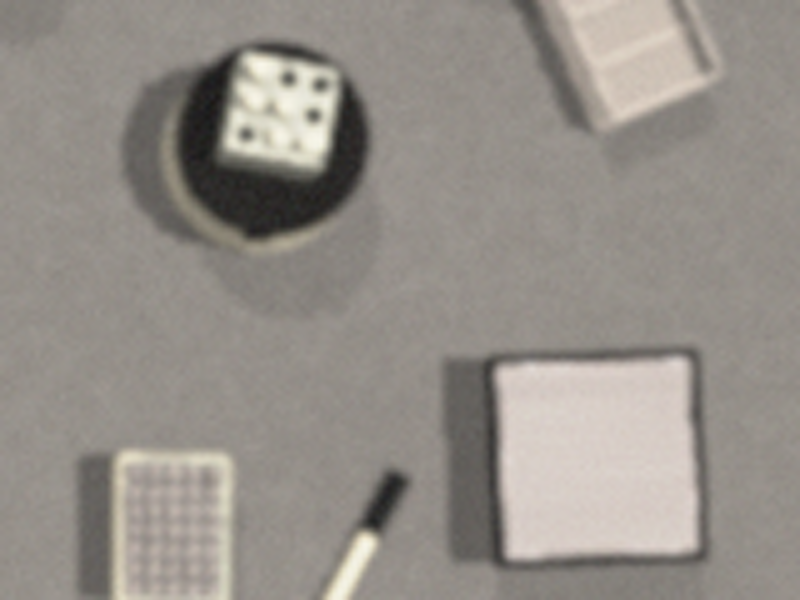

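```bash
cat >> h.py <<'E'
def go(x,y,z,yaw):
    s=ctrl.sense();p=s['tcp_pos'];e=s['eef_rot']
    d=(np.array([x,y,z])-p)/.15; dy=(yaw-e[2]+180)%360-180
    print('t',round(s['t'],2),'tcp',p.round(4),'rot',e.round(2),'w',s['width'].round(4) if hasattr(s['width'],'round') else s['width'],'F',s['ft_force'].round(1)); print('shift units',d.round(3),'yaw units',round(dy/60,3))
E
python3 - <<'E'
from h import *
W=np.load('pics/W.npy')
m=(W[...,2]>.09)&(W[...,0]>.3)&(W[...,0]<.95)&(np.abs(W[...,1])<.8)&(W[...,2]<.5)
n,l,st,ce=cv2.connectedComponentsWithStats(m.astype(np.uint8))
for i in range(1,n):
    if st[i,4]>15:
        p=W[l==i];print(st[i,:4],st[i,4],p.min(0).round(3),p.max(0).round(3))
def rect(name,box,lo,hi):
    u0,v0,u1,v1=box
    m=np.zeros(W.shape[:2],bool);m[v0:v1,u0:u1]=1
    m&=(W[...,2]>lo)&(W[...,2]<hi)
    r=cv2.minAreaRect(W[m][:,:2].astype(np.float32));print(name,np.round(r[0],4),np.round(r[1],4),round(r[2],1))
rect('ch',(200,170,250,228),.042,.05);rect('ch',(200,170,250,228),.043,.048)
rect('ht',(255,105,320,170),.066,.074);rect('sh',(355,115,412,170),.057,.064)
E
```

```text
[ 10   7  85 128] 10064 [0.634 0.637 0.09 ] [0.95  0.8   0.192]
[140  32  90  51] 2188 [0.789 0.278 0.09 ] [0.929 0.522 0.114]
[409  40  48  48] 1719 [ 0.772 -0.344  0.09 ] [ 0.903 -0.215  0.13 ]
[225  60   5   7] 17 [0.834 0.278 0.09 ] [0.851 0.289 0.094]
[569  60  23  19] 264 [ 0.795 -0.698  0.09 ] [ 0.84  -0.655  0.135]
[568  94  31  24] 513 [ 0.686 -0.708  0.091] [ 0.747 -0.646  0.157]
[266 112  36  34] 542 [0.612 0.081 0.091] [0.701 0.174 0.129]
[374 126  24  24] 417 [ 0.602 -0.178  0.091] [ 0.663 -0.116  0.118]
[567 128  39  28] 737 [ 0.582 -0.707  0.09 ] [ 0.653 -0.641  0.176]
[570 186  57  74] 731 [ 0.3   -0.791  0.09 ] [ 0.498 -0.646  0.107]
[218 191   5   7] 19 [0.475 0.296 0.09 ] [0.491 0.305 0.104]
[223 201   5   4] 16 [0.455 0.281 0.095] [0.463 0.291 0.105]
[210 203   4   5] 17 [0.448 0.318 0.09 ] [0.458 0.329 0.102]
[294 202  10   9] 70 [0.437 0.077 0.091] [0.459 0.1   0.116]
[ 15 214 140  53] 6972 [0.3   0.478 0.09 ] [0.429 0.8   0.174]
ch [0.4722 0.3043] [0.1177 0.075 ] 13.6
ch [0.472  0.3042] [0.1173 0.0749] 13.6
ht [0.647  0.1303] [0.1135 0.1   ] 4.7
sh [ 0.6248 -0.1487] [0.1078 0.1072] 0.2
```

Call:
{"name": "play_rows", "arguments": {"rows": [[[0,0,0.048],[0.13,0.17,0],0],[[0,0,0.096],[0.26,0.34,0],0],[[0,0,0.145],[0.39,0.51,0],0],[[0,0,0.19],[0.52,0.68,0],0],[[0,0,0.24],[0.65,0.85,0],0]]}}

```text
t: 0.52
tcp_pos: [0.3438, -0.5265, 0.2136]
eef_rot: [-180.0, -0.0, 35.1]
ft_force: [0.1, -0.9, 0.4]
width: 0.0912
```

Call:
{"name": "play_rows", "arguments": {"rows": [[[0,0,0.048],[0.13,0.17,0],0],[[0,0,0.096],[0.26,0.34,0],0],[[0,0,0.145],[0.39,0.51,0],0],[[0,0,0.19],[0.52,0.68,0],0],[[0,0,0.24],[0.65,0.85,0],0]]}}

```text
t: 0.93
tcp_pos: [0.4414, -0.3989, 0.2138]
eef_rot: [-180.0, -0.0, 49.5]
ft_force: [0.8, -0.5, -0.7]
width: 0.0914
```

Call:
{"name": "play_rows", "arguments": {"rows": [[[0,0,0.048],[0.13,0.17,0],0],[[0,0,0.096],[0.26,0.34,0],0],[[0,0,0.145],[0.39,0.51,0],0],[[0,0,0.19],[0.52,0.68,0],0],[[0,0,0.24],[0.65,0.85,0],0]]}}

```text
t: 1.35
tcp_pos: [0.5389, -0.2714, 0.2137]
eef_rot: [-180.0, -0.0, 63.9]
ft_force: [0.4, 0.4, -0.1]
width: 0.0912
```

```bash
python3 -c "
from h import *
go(.6334,-.147,.213,78.5)"
```

```text
t 1.35 tcp [ 0.5389 -0.2714  0.2137] rot [-179.98   -0.     63.89] w 0.09121343775915415 F [ 0.4  0.4 -0.1]
shift units [ 0.63   0.83  -0.005] yaw units 0.244
```

Tracking is accurate.

Call:
{"name": "play_rows", "arguments": {"rows": [[[0,0,0.06],[0.16,0.21,0],0],[[0,0,0.12],[0.32,0.42,0],0],[[0,0,0.18],[0.48,0.62,0],0],[[0,0,0.244],[0.63,0.83,0],0],[[0,0,0.244],[0.63,0.83,0],0]]}}

```text
t: 1.77
tcp_pos: [0.6356, -0.1439, 0.2138]
eef_rot: [180.0, -0.0, 78.8]
ft_force: [1.0, 0.9, -1.5]
width: 0.0916
```

```bash
python3 -c "
from h import *
c=snap('wrist','w1');print(c['tool_from_camera'])
go(.6334,-.147,.068,78.5)"
```

```text
[[ 5.61073607e-05 -9.67043876e-01 -2.54609778e-01  7.13627566e-02]
 [ 9.99999928e-01 -4.12030191e-05  3.76860955e-04 -1.39607365e-03]
 [-3.74931770e-04 -2.54609781e-01  9.67043804e-01 -1.71329356e-01]
 [ 0.00000000e+00  0.00000000e+00  0.00000000e+00  1.00000000e+00]]
t 1.82 tcp [ 0.6341 -0.1459  0.2136] rot [-1.7999e+02 -1.0000e-02  7.8640e+01] w 0.09106065953478558 F [-0.5 -0.8 -0.5]
shift units [-0.005 -0.007 -0.97 ] yaw units -0.002
```

View pics/w1.png

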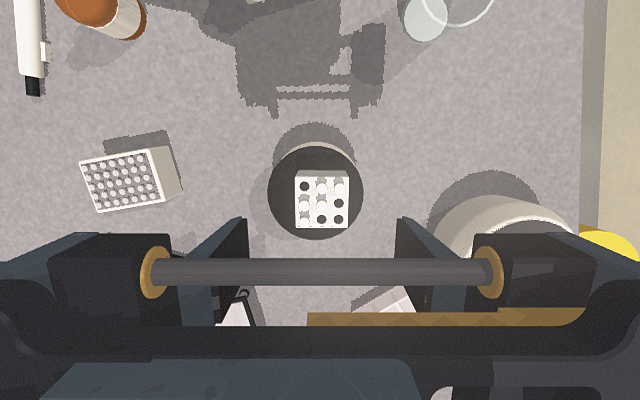

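The square rack (columns 295–349, rows 170–229) is centred and square between the fingers (inner edges 248 and 395). I descend.

Call:
{"name": "play_rows", "arguments": {"rows": [[[0,0,0],[0,0,-0.2],0],[[0,0,0],[0,0,-0.42],0],[[0,0,0],[0,0,-0.65],0],[[0,0,0],[0,0,-0.85],0],[[0,0,0],[0,0,-0.97],0]]}}

```text
t: 2.23
tcp_pos: [0.6304, -0.1488, 0.0649]
eef_rot: [-179.8, -0.0, 78.3]
ft_force: [-0.3, -0.3, 0.1]
width: 0.0914
```

Call:
{"name": "play_rows", "arguments": {"rows": [[[0,0,0],[0,0,0],0.3],[[0,0,0],[0,0,0],0.4],[[0,0,0],[0,0,0],0.5],[[0,0,0],[0,0,0],0.6],[[0,0,0],[0,0,0],0.6]]}}

```text
t: 2.65
tcp_pos: [0.6336, -0.1488, 0.0701]
eef_rot: [179.9, 0.0, 78.4]
ft_force: [-0.2, -0.5, -0.4]
width: 0.0611
```

Call:
{"name": "play_rows", "arguments": {"rows": [[[0,0,0],[0,0,0],0.7],[[0,0,0],[0,0,0],0.8],[[0,0,0],[0,0,0],0.9],[[0,0,0],[0,0,0],0.9],[[0,0,0],[0,0,0],0.9]]}}

```text
t: 3.07
tcp_pos: [0.6336, -0.1487, 0.0697]
eef_rot: [179.9, 0.0, 78.4]
ft_force: [-1.6, -0.2, 8.6]
width: 0.0538
```

```bash
python3 -c "
from h import *
go(.6334,-.147,.2,78.5)"
```

```text
t 3.07 tcp [ 0.6336 -0.1487  0.0697] rot [1.799e+02 1.000e-02 7.840e+01] w 0.05384861628134952 F [-1.6 -0.2  8.6]
shift units [-0.001  0.011  0.869] yaw units 0.002
```

Call:
{"name": "play_rows", "arguments": {"rows": [[[0,0,0],[0,0,0.04],0.9],[[0,0,0],[0,0,0.15],0.9],[[0,0,0],[0,0,0.35],0.9],[[0,0,0],[0,0,0.55],0.9],[[0,0,0],[0,0,0.67],0.9]]}}

```text
t: 3.48
tcp_pos: [0.6335, -0.1486, 0.1722]
eef_rot: [179.9, 0.0, 78.4]
ft_force: [0.4, -0.3, -0.1]
width: 0.0539
```

```bash
python3 -c "
from h import *
go(.4462,-.3326,.17,78.5)"
```

```text
t 3.48 tcp [ 0.6335 -0.1486  0.1722] rot [1.7987e+02 1.0000e-02 7.8400e+01] w 0.05385640794606226 F [ 0.4 -0.3 -0.1]
shift units [-1.249 -1.227 -0.015] yaw units 0.002
```

Call:
{"name": "play_rows", "arguments": {"rows": [[[0,0,0],[-0.05,-0.05,0],0.9],[[0,0,0],[-0.16,-0.16,0],0.9],[[0,0,0],[-0.31,-0.31,0],0.9],[[0,0,0],[-0.47,-0.46,0],0.9],[[0,0,0],[-0.63,-0.62,0],0.9]]}}

```text
t: 3.9
tcp_pos: [0.5362, -0.2418, 0.1679]
eef_rot: [-179.9, -0.0, 78.4]
ft_force: [1.0, -0.7, -1.7]
width: 0.0537
```

Call:
{"name": "play_rows", "arguments": {"rows": [[[0,0,0],[-0.16,-0.16,0],0.9],[[0,0,0],[-0.32,-0.32,0],0.9],[[0,0,0],[-0.46,-0.46,0],0.9],[[0,0,0],[-0.57,-0.56,0],0.9],[[0,0,0],[-0.62,-0.61,0],0.9]]}}

```text
t: 4.32
tcp_pos: [0.4425, -0.334, 0.1681]
eef_rot: [-179.9, -0.0, 78.3]
ft_force: [0.9, 0.3, -2.1]
width: 0.0535
```

```bash
python3 -c "
from h import *
snap('wrist','w2')
go(.4462,-.3326,.0517,78.5)"
```

```text
t 4.37 tcp [ 0.4426 -0.3344  0.1682] rot [-1.7992e+02 -2.0000e-02  7.8290e+01] w 0.053841220124519286 F [ 0.6 -0.1 -1.8]
shift units [ 0.024  0.012 -0.776] yaw units 0.003
```

View pics/w2.png

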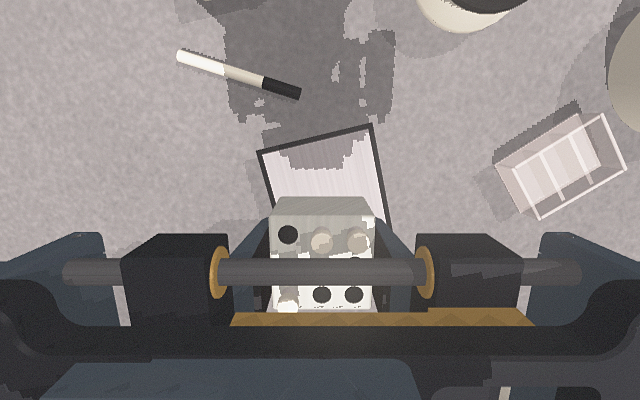

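The rack hangs upright in the fingers above the spare stand (stand edges seen around (258–390, 125–230)). I lower it.

Call:
{"name": "play_rows", "arguments": {"rows": [[[0,0,0],[0.02,0.01,-0.12],0.9],[[0,0,0],[0.02,0.01,-0.3],0.9],[[0,0,0],[0.02,0.01,-0.48],0.9],[[0,0,0],[0.02,0.01,-0.62],0.9],[[0,0,0],[0.02,0.01,-0.69],0.9]]}}

```text
t: 4.78
tcp_pos: [0.4474, -0.3299, 0.0626]
eef_rot: [-179.8, -0.1, 78.4]
ft_force: [-0.1, 1.0, -2.5]
width: 0.0541
```

Call:
{"name": "play_rows", "arguments": {"rows": [[[0,0,0],[0,0,-0.03],0.9],[[0,0,0],[0,0,-0.06],0.9],[[0,0,0],[0,0,-0.075],0.9],[[0,0,0],[0,0,-0.085],0.9],[[0,0,0],[0,0,-0.085],0.9]]}}

```text
t: 5.2
tcp_pos: [0.4487, -0.3316, 0.0532]
eef_rot: [180.0, 0.0, 78.4]
ft_force: [0.2, -0.1, -1.7]
width: 0.0537
```

```bash
python3 -c "
from h import *
go(.4462,-.3326,.0497,78.5)"
```

```text
t 5.2 tcp [ 0.4487 -0.3316  0.0532] rot [1.7995e+02 2.0000e-02 7.8400e+01] w 0.05368897193648198 F [ 0.2 -0.1 -1.7]
shift units [-0.016 -0.006 -0.024] yaw units 0.002
```

Steady at 3.5 mm above contact, so I go down a little more before releasing.

Call:
{"name": "play_rows", "arguments": {"rows": [[[0,0,0],[0,0,-0.008],0.9],[[0,0,0],[0,0,-0.015],0.9],[[0,0,0],[0,0,-0.02],0.9],[[0,0,0],[0,0,-0.02],0.9],[[0,0,0],[0,0,-0.02],0.9]]}}

```text
t: 5.62
tcp_pos: [0.4483, -0.3315, 0.0497]
eef_rot: [180.0, 0.0, 78.4]
ft_force: [0.2, 0.1, -1.8]
width: 0.0539
```

Call:
{"name": "play_rows", "arguments": {"rows": [[[0,0,0],[0,0,0],0.3],[[0,0,0],[0,0,0],0.2],[[0,0,0],[0,0,0],0],[[0,0,0],[0,0,0],0],[[0,0,0],[0,0,0],0]]}}

```text
t: 6.03
tcp_pos: [0.4484, -0.3315, 0.0497]
eef_rot: [180.0, 0.0, 78.4]
ft_force: [-0.1, -0.3, -0.1]
width: 0.0842
```

Call:
{"name": "play_rows", "arguments": {"rows": [[[0,0,0],[0,0,0],0],[[0,0,0],[0,0,0],0],[[0,0,0],[0,0,0.1],0],[[0,0,0],[0,0,0.3],0],[[0,0,0],[0,0,0.5],0]]}}

```text
t: 6.45
tcp_pos: [0.4476, -0.3309, 0.1247]
eef_rot: [-179.9, -0.1, 78.4]
ft_force: [0.4, -0.2, 0.1]
width: 0.0914
```

Call:
{"name": "play_rows", "arguments": {"rows": [[[0,0,0],[0,0,0.2],0],[[0,0,0],[0,0,0.4],0],[[0,0,0],[0,0,0.55],0],[[0,0,0],[0,0,0.6],0],[[0,0,0],[0,0,0.6],0]]}}

```text
t: 6.87
tcp_pos: [0.4491, -0.332, 0.2165]
eef_rot: [179.8, 0.1, 78.4]
ft_force: [-0.5, -0.5, 1.2]
width: 0.0912
```

```bash
python3 -c "
from h import *
snap('wrist','w3')
go(.464,.3052,.21,60)"
```

```text
t 6.92 tcp [ 0.4484 -0.3315  0.2147] rot [1.7995e+02 3.0000e-02 7.8400e+01] w 0.09150951010182828 F [-0.1 -0.3 -0.7]
shift units [ 0.104  4.245 -0.032] yaw units -0.307
```

View pics/w3.png

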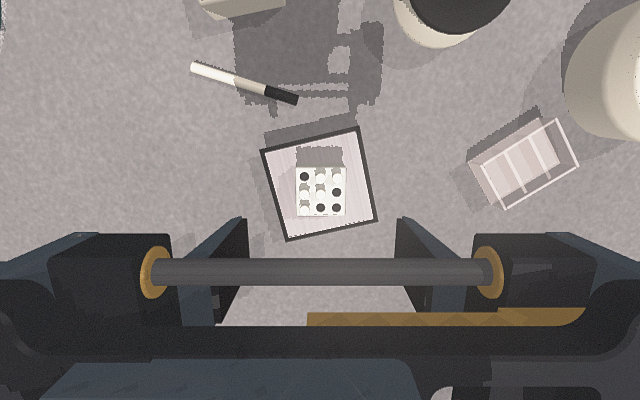

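The square rack stands flat near the middle of the spare stand (rack 296–346 × 167–216; stand 261–377 × 126–241). I move to the round rack.

Call:
{"name": "play_rows", "arguments": {"rows": [[[0,0,0],[0.05,0.15,0],0],[[0,0,0],[0.1,0.3,0],0],[[0,0,0],[0.15,0.48,0],0],[[0,0,0],[0.2,0.66,0],0],[[0,0,0],[0.25,0.85,0],0]]}}

```text
t: 7.33
tcp_pos: [0.485, -0.2025, 0.2126]
eef_rot: [-179.8, -0.0, 78.4]
ft_force: [-0.3, -0.5, 0.2]
width: 0.0912
```

Call:
{"name": "play_rows", "arguments": {"rows": [[[0,0,0],[0.05,0.17,0],0],[[0,0,0],[0.1,0.34,0],0],[[0,0,0],[0.15,0.51,0],0],[[0,0,0],[0.2,0.68,0],0],[[0,0,0],[0.25,0.85,0],0]]}}

```text
t: 7.75
tcp_pos: [0.5225, -0.075, 0.2126]
eef_rot: [-179.8, 0.0, 78.4]
ft_force: [0.2, -0.3, -0.3]
width: 0.0912
```

Call:
{"name": "play_rows", "arguments": {"rows": [[[0,0,0],[0,0.17,0],0],[[0,0,0],[0,0.34,0],0],[[0,0,0],[0,0.51,0],0],[[0,0,0],[0,0.68,0],0],[[0,0,0],[0,0.85,0],0]]}}

```text
t: 8.17
tcp_pos: [0.5222, 0.0523, 0.2126]
eef_rot: [-179.8, 0.0, 78.4]
ft_force: [1.2, -0.5, 0.0]
width: 0.0912
```

Call:
{"name": "play_rows", "arguments": {"rows": [[[0,0,0],[-0.04,0.17,0],0],[[0,0,0],[-0.08,0.34,0],0],[[0,0,0],[-0.12,0.51,0],0],[[0,0,0],[-0.16,0.68,0],0],[[0,0,0],[-0.2,0.85,0],0]]}}

```text
t: 8.58
tcp_pos: [0.4919, 0.1794, 0.2125]
eef_rot: [-179.9, 0.1, 78.4]
ft_force: [0.9, -0.6, 0.7]
width: 0.0912
```

```bash
python3 -c "
from h import *
go(.464,.3052,.21,78.4)"
```

```text
t 8.58 tcp [0.4919 0.1794 0.2125] rot [-1.7985e+02  8.0000e-02  7.8400e+01] w 0.09124871427251324 F [ 0.9 -0.6  0.7]
shift units [-0.186  0.838 -0.017] yaw units 0.0
```

Call:
{"name": "play_rows", "arguments": {"rows": [[[0,0,0],[-0.05,0.2,0],0],[[0,0,0],[-0.1,0.42,0],0],[[0,0,0],[-0.14,0.63,0],0],[[0,0,0],[-0.18,0.8,0],0],[[0,0,0],[-0.19,0.84,0],0]]}}

```text
t: 9.0
tcp_pos: [0.4632, 0.307, 0.2126]
eef_rot: [-179.9, 0.1, 78.5]
ft_force: [-0.2, -0.7, 0.5]
width: 0.0913
```

```bash
python3 -c "
from h import *
snap('wrist','w4')
go(.464,.3052,.053,78.4)"
```

```text
t 9.05 tcp [0.4634 0.3064 0.2126] rot [-1.7988e+02  9.0000e-02  7.8530e+01] w 0.09090080265462522 F [ 0.2 -0.4  0.9]
shift units [ 0.004 -0.008 -1.064] yaw units -0.002
```

View pics/w4.png

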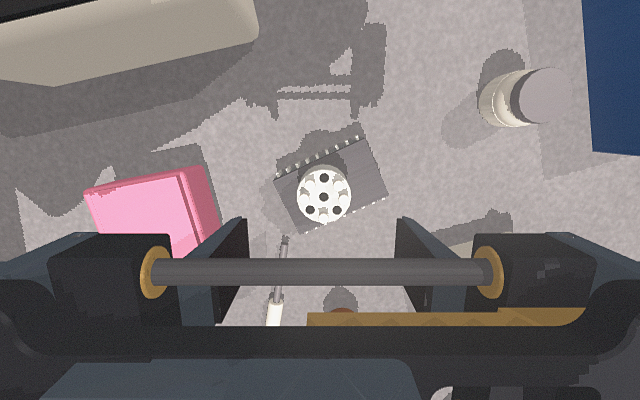

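The round rack (centre (323,194)) is centred between the fingers, and the pink decoy is clear. I descend.

Call:
{"name": "play_rows", "arguments": {"rows": [[[0,0,0],[0,0,-0.2],0],[[0,0,0],[0,0,-0.42],0],[[0,0,0],[0,0,-0.64],0],[[0,0,0],[0,0,-0.82],0],[[0,0,0],[0,0,-0.95],0]]}}

```text
t: 9.47
tcp_pos: [0.4632, 0.3025, 0.0684]
eef_rot: [-179.8, 0.2, 78.4]
ft_force: [-1.3, 0.3, -0.7]
width: 0.0915
```

Call:
{"name": "play_rows", "arguments": {"rows": [[[0,0,0],[0,0,-0.07],0],[[0,0,0],[0,0,-0.1],0],[[0,0,0],[0,0,-0.1],0.2],[[0,0,0],[0,0,-0.1],0.4],[[0,0,0],[0,0,-0.1],0.6]]}}

```text
t: 9.88
tcp_pos: [0.4655, 0.3048, 0.0583]
eef_rot: [179.9, -0.1, 78.4]
ft_force: [-0.8, 0.2, 1.5]
width: 0.074
```

Call:
{"name": "play_rows", "arguments": {"rows": [[[0,0,0],[0,0,0],0.7],[[0,0,0],[0,0,0],0.9],[[0,0,0],[0,0,0],0.9],[[0,0,0],[0,0,0],0.9],[[0,0,0],[0,0,0],0.9]]}}

```text
t: 10.3
tcp_pos: [0.4652, 0.3048, 0.058]
eef_rot: [180.0, -0.0, 78.4]
ft_force: [-1.6, -1.0, 7.7]
width: 0.0574
```

Call:
{"name": "play_rows", "arguments": {"rows": [[[0,0,0],[0,0,0],0.9],[[0,0,0],[0,0,0],0.9],[[0,0,0],[0,0,0],0.9],[[0,0,0],[0,0,0],0.9],[[0,0,0],[0,0,0],0.9]]}}

```text
t: 10.72
tcp_pos: [0.4652, 0.3048, 0.0579]
eef_rot: [180.0, -0.0, 78.4]
ft_force: [-2.4, -1.1, 7.4]
width: 0.0574
```

Call:
{"name": "play_rows", "arguments": {"rows": [[[0,0,0],[0,0,0.04],0.9],[[0,0,0],[0,0,0.17],0.9],[[0,0,0],[0,0,0.4],0.9],[[0,0,0],[0,0,0.65],0.9],[[0,0,0],[0,0,0.8],0.9]]}}

```text
t: 11.13
tcp_pos: [0.4654, 0.305, 0.1808]
eef_rot: [179.9, -0.1, 78.4]
ft_force: [0.7, -0.2, -0.3]
width: 0.0579
```

```bash
python3 -c "
from h import *
snap('wrist','w5')
go(.6248,-.1484,.18,78.4)"
```

```text
t 11.18 tcp [0.4671 0.306  0.1842] rot [179.69  -0.28  78.4 ] w 0.0576494108757498 F [4.3 3.3 3.6]
shift units [ 1.052 -3.029 -0.028] yaw units -0.0
```

View pics/w5.png

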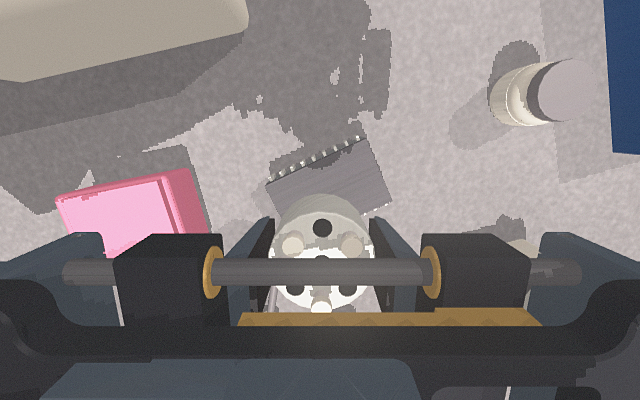

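Call:
{"name": "play_rows", "arguments": {"rows": [[[0,0,0],[0.02,-0.05,0],0.9],[[0,0,0],[0.06,-0.16,0],0.9],[[0,0,0],[0.11,-0.3,0],0.9],[[0,0,0],[0.17,-0.46,0],0.9],[[0,0,0],[0.22,-0.62,0],0.9]]}}

```text
t: 11.6
tcp_pos: [0.4974, 0.2099, 0.1759]
eef_rot: [-179.9, 0.1, 78.4]
ft_force: [0.5, 0.7, -2.5]
width: 0.0571
```

Call:
{"name": "play_rows", "arguments": {"rows": [[[0,0,0],[0.06,-0.17,0],0.9],[[0,0,0],[0.12,-0.34,0],0.9],[[0,0,0],[0.18,-0.51,0],0.9],[[0,0,0],[0.24,-0.68,0],0.9],[[0,0,0],[0.3,-0.85,0],0.9]]}}

```text
t: 12.02
tcp_pos: [0.5421, 0.0822, 0.1759]
eef_rot: [-179.9, 0.0, 78.4]
ft_force: [1.2, -0.4, -2.0]
width: 0.0575
```

Call:
{"name": "play_rows", "arguments": {"rows": [[[0,0,0],[0.06,-0.17,0],0.9],[[0,0,0],[0.12,-0.34,0],0.9],[[0,0,0],[0.18,-0.51,0],0.9],[[0,0,0],[0.24,-0.68,0],0.9],[[0,0,0],[0.3,-0.85,0],0.9]]}}

```text
t: 12.43
tcp_pos: [0.587, -0.0452, 0.1757]
eef_rot: [-179.9, 0.0, 78.4]
ft_force: [0.1, 0.7, -2.2]
width: 0.0573
```

Call:
{"name": "play_rows", "arguments": {"rows": [[[0,0,0],[0.06,-0.17,0],0.9],[[0,0,0],[0.12,-0.34,0],0.9],[[0,0,0],[0.18,-0.51,0],0.9],[[0,0,0],[0.22,-0.64,0],0.9],[[0,0,0],[0.24,-0.7,0],0.9]]}}

```text
t: 12.85
tcp_pos: [0.6234, -0.1509, 0.1757]
eef_rot: [-179.9, 0.0, 78.3]
ft_force: [-0.3, -0.2, -2.1]
width: 0.0575
```

```bash
python3 -c "
from h import *
snap('wrist','w6')
go(.6248,-.1484,.0729,78.4)"
```

```text
t 12.9 tcp [ 0.6236 -0.1511  0.1759] rot [-1.7992e+02  1.0000e-02  7.8300e+01] w 0.05747319142246285 F [-1.3 -1.3 -1. ]
shift units [ 0.008  0.018 -0.686] yaw units 0.002
```

View pics/w6.png

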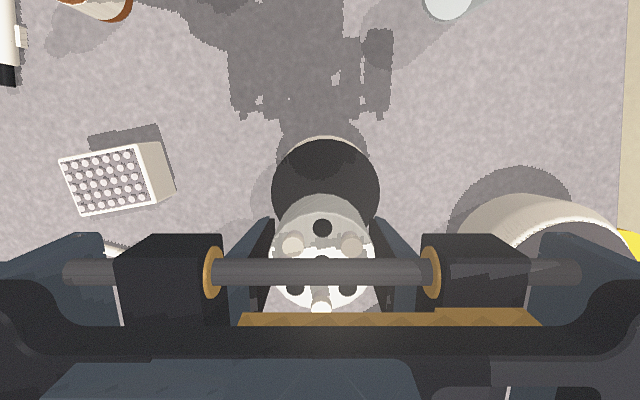

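The round rack is above the shaker (platform centred about column 325, rack about column 322). I lower it.

Call:
{"name": "play_rows", "arguments": {"rows": [[[0,0,0],[0.005,0.015,-0.12],0.9],[[0,0,0],[0.005,0.015,-0.28],0.9],[[0,0,0],[0.005,0.015,-0.43],0.9],[[0,0,0],[0.005,0.015,-0.55],0.9],[[0,0,0],[0.005,0.015,-0.6],0.9]]}}

```text
t: 13.32
tcp_pos: [0.6223, -0.145, 0.0839]
eef_rot: [-179.7, -0.0, 78.4]
ft_force: [-0.1, -0.3, -2.0]
width: 0.0573
```

Call:
{"name": "play_rows", "arguments": {"rows": [[[0,0,0],[0,0,-0.02],0.9],[[0,0,0],[0,0,-0.04],0.9],[[0,0,0],[0,0,-0.06],0.9],[[0,0,0],[0,0,-0.07],0.9],[[0,0,0],[0,0,-0.07],0.9]]}}

```text
t: 13.73
tcp_pos: [0.6248, -0.1462, 0.0771]
eef_rot: [180.0, 0.0, 78.4]
ft_force: [0.1, 0.3, -1.3]
width: 0.0577
```

```bash
python3 -c "
from h import *
go(.6248,-.1484,.0729,78.4)"
```

```text
t 13.73 tcp [ 0.6248 -0.1462  0.0771] rot [179.96   0.    78.4 ] w 0.05770780035418097 F [ 0.1  0.3 -1.3]
shift units [ 0.    -0.015 -0.028] yaw units 0.0
```

Call:
{"name": "play_rows", "arguments": {"rows": [[[0,0,0],[0,-0.01,-0.01],0.9],[[0,0,0],[0,-0.01,-0.018],0.9],[[0,0,0],[0,-0.01,-0.022],0.9],[[0,0,0],[0,-0.01,-0.024],0.9],[[0,0,0],[0,-0.01,-0.024],0.9]]}}

```text
t: 14.15
tcp_pos: [0.6245, -0.1477, 0.0731]
eef_rot: [-180.0, -0.0, 78.4]
ft_force: [0.8, -0.8, -1.5]
width: 0.0574
```

Call:
{"name": "play_rows", "arguments": {"rows": [[[0,0,0],[0,0,0],0.3],[[0,0,0],[0,0,0],0.2],[[0,0,0],[0,0,0],0],[[0,0,0],[0,0,0],0],[[0,0,0],[0,0,0],0]]}}

```text
t: 14.57
tcp_pos: [0.6246, -0.1477, 0.0731]
eef_rot: [180.0, 0.0, 78.4]
ft_force: [0.4, 0.2, 0.9]
width: 0.0876
```

Call:
{"name": "play_rows", "arguments": {"rows": [[[0,0,0],[0,0,0],0],[[0,0,0],[0,0,0],0],[[0,0,0],[0,0,0.1],0],[[0,0,0],[0,0,0.3],0],[[0,0,0],[0,0,0.5],0]]}}

```text
t: 14.98
tcp_pos: [0.6239, -0.1475, 0.1491]
eef_rot: [-179.9, -0.0, 78.4]
ft_force: [0.6, -0.3, 0.9]
width: 0.0911
```

Call:
{"name": "play_rows", "arguments": {"rows": [[[0,0,0],[0,0,0.2],0],[[0,0,0],[0,0,0.35],0],[[0,0,0],[0,0,0.45],0],[[0,0,0],[0,0,0.45],0],[[0,0,0],[0,0,0.45],0]]}}

```text
t: 15.4
tcp_pos: [0.6249, -0.1478, 0.217]
eef_rot: [179.9, 0.0, 78.4]
ft_force: [-0.1, 0.1, -0.3]
width: 0.0909
```

```bash
python3 -c "
from h import *
snap('wrist','w7')
go(.657,.1273,.215,48.9)"
```

```text
t 15.45 tcp [ 0.6243 -0.1476  0.2157] rot [179.99   0.    78.4 ] w 0.09125068019303154 F [-0.4  0.3 -0.3]
shift units [ 0.218  1.833 -0.005] yaw units -0.492
```

View pics/w7.png

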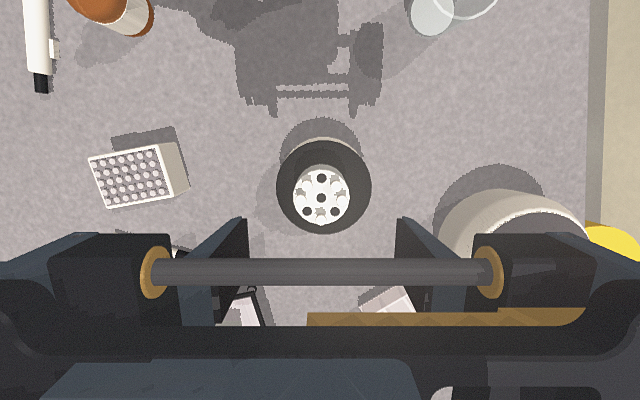

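The round rack stands on the shaker, about centred (rack (321,195); platform centre about (323,188) at a lower height, so parallax accounts for the difference). Next is the long rack.

Call:
{"name": "play_rows", "arguments": {"rows": [[[0,0,-0.05],[0.02,0.16,0],0],[[0,0,-0.1],[0.04,0.34,0],0],[[0,0,-0.15],[0.06,0.53,0],0],[[0,0,-0.2],[0.08,0.72,0],0],[[0,0,-0.25],[0.11,0.92,0],0]]}}

```text
t: 15.87
tcp_pos: [0.6401, -0.0085, 0.2141]
eef_rot: [-179.9, 0.1, 63.2]
ft_force: [0.3, -0.4, -1.1]
width: 0.091
```

Call:
{"name": "play_rows", "arguments": {"rows": [[[0,0,-0.06],[0.03,0.2,0],0],[[0,0,-0.12],[0.06,0.4,0],0],[[0,0,-0.18],[0.08,0.62,0],0],[[0,0,-0.24],[0.1,0.82,0],0],[[0,0,-0.243],[0.11,0.91,0],0]]}}

```text
t: 16.28
tcp_pos: [0.6569, 0.1297, 0.2141]
eef_rot: [-179.9, 0.1, 48.7]
ft_force: [-0.5, 0.3, -0.5]
width: 0.0913
```

```bash
python3 -c "
from h import *
snap('wrist','w8')
go(.657,.1273,.08,48.9)"
```

```text
t 16.33 tcp [0.6571 0.1304 0.2142] rot [-1.7991e+02  6.0000e-02  4.8930e+01] w 0.0910913272405237 F [-1.4  1.1 -0.2]
shift units [-0.001 -0.02  -0.895] yaw units -0.001
```

View pics/w8.png

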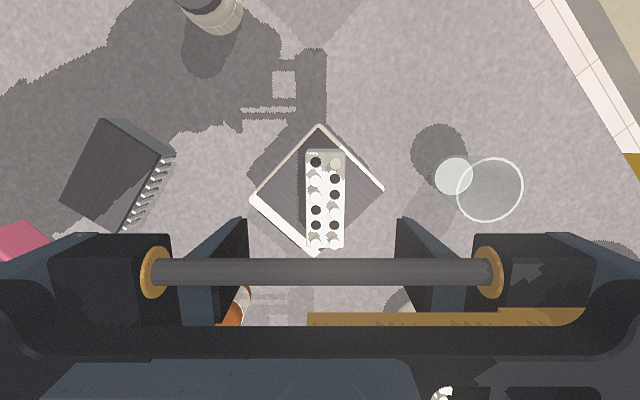

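The long rack (columns 306–345) is aligned with and between the fingers. I descend and grip.

Call:
{"name": "play_rows", "arguments": {"rows": [[[0,0,0],[0,-0.01,-0.18],0],[[0,0,0],[0,-0.01,-0.38],0],[[0,0,0],[0,-0.01,-0.58],0],[[0,0,0],[0,-0.01,-0.74],0],[[0,0,0],[0,-0.01,-0.83],0]]}}

```text
t: 16.75
tcp_pos: [0.6554, 0.1241, 0.0872]
eef_rot: [-179.8, 0.2, 48.9]
ft_force: [-0.4, -0.0, -0.1]
width: 0.0912
```

Call:
{"name": "play_rows", "arguments": {"rows": [[[0,0,0],[0,0,-0.04],0],[[0,0,0],[0,0,-0.07],0.2],[[0,0,0],[0,0,-0.07],0.4],[[0,0,0],[0,0,-0.07],0.6],[[0,0,0],[0,0,-0.07],0.8]]}}

```text
t: 17.17
tcp_pos: [0.6583, 0.1254, 0.0819]
eef_rot: [179.9, -0.1, 48.8]
ft_force: [-1.0, 0.1, -0.3]
width: 0.0674
```

Call:
{"name": "play_rows", "arguments": {"rows": [[[0,0,0],[0,0,0],0.9],[[0,0,0],[0,0,0],0.9],[[0,0,0],[0,0,0],0.9],[[0,0,0],[0,0,0],0.9],[[0,0,0],[0,0,0],0.9]]}}

```text
t: 17.58
tcp_pos: [0.6576, 0.1253, 0.0808]
eef_rot: [180.0, -0.0, 48.8]
ft_force: [-1.6, -0.3, 2.7]
width: 0.0372
```

Call:
{"name": "play_rows", "arguments": {"rows": [[[0,0,0],[0,0,0],0.9],[[0,0,0],[0,0,0],0.9],[[0,0,0],[0,0,0],0.9],[[0,0,0],[0,0,0],0.9],[[0,0,0],[0,0,0],0.9]]}}

```text
t: 18.0
tcp_pos: [0.6576, 0.1254, 0.0808]
eef_rot: [180.0, -0.0, 48.8]
ft_force: [-1.8, -0.1, 5.5]
width: 0.038
```

Call:
{"name": "play_rows", "arguments": {"rows": [[[0,0,0],[0,0,0.03],0.9],[[0,0,0],[0,0,0.13],0.9],[[0,0,0],[0,0,0.32],0.9],[[0,0,0],[0,0,0.52],0.9],[[0,0,0],[0,0,0.65],0.9]]}}

```text
t: 18.42
tcp_pos: [0.6583, 0.1254, 0.1817]
eef_rot: [179.9, -0.1, 48.8]
ft_force: [0.3, -0.3, -1.2]
width: 0.0376
```

Call:
{"name": "play_rows", "arguments": {"rows": [[[0,0,-0.02],[-0.03,0.03,0],0.9],[[0,0,-0.06],[-0.1,0.1,0],0.9],[[0,0,-0.11],[-0.22,0.22,0],0.9],[[0,0,-0.16],[-0.36,0.35,0],0.9],[[0,0,-0.22],[-0.5,0.48,0],0.9]]}}

```text
t: 18.83
tcp_pos: [0.5818, 0.1978, 0.179]
eef_rot: [180.0, -0.0, 35.4]
ft_force: [0.5, 0.1, -2.7]
width: 0.0377
```

Call:
{"name": "play_rows", "arguments": {"rows": [[[0,0,-0.06],[-0.14,0.14,0],0.9],[[0,0,-0.12],[-0.28,0.28,0],0.9],[[0,0,-0.18],[-0.42,0.42,0],0.9],[[0,0,-0.24],[-0.54,0.54,0],0.9],[[0,0,-0.3],[-0.62,0.62,0],0.9]]}}

```text
t: 19.25
tcp_pos: [0.4879, 0.2916, 0.179]
eef_rot: [-180.0, -0.0, 17.5]
ft_force: [0.2, 0.4, -2.1]
width: 0.038
```

```bash
python3 -c "
from h import *
go(.4722,.3043,.165,13.6)"
```

```text
t 19.25 tcp [0.4879 0.2916 0.179 ] rot [-1.7999e+02 -2.0000e-02  1.7490e+01] w 0.03798324732485282 F [ 0.2  0.4 -2.1]
shift units [-0.105  0.085 -0.094] yaw units -0.065
```

Call:
{"name": "play_rows", "arguments": {"rows": [[[0,0,-0.03],[-0.05,0.04,0],0.9],[[0,0,-0.055],[-0.08,0.07,-0.03],0.9],[[0,0,-0.065],[-0.1,0.08,-0.06],0.9],[[0,0,-0.065],[-0.1,0.08,-0.09],0.9],[[0,0,-0.065],[-0.1,0.08,-0.1],0.9]]}}

```text
t: 19.67
tcp_pos: [0.4744, 0.302, 0.1627]
eef_rot: [180.0, 0.0, 13.8]
ft_force: [-0.1, -1.0, -1.6]
width: 0.0376
```

```bash
python3 -c "
from h import *
snap('wrist','w9')
go(.4722,.3043,.0558,13.6)"
```

```text
t 19.72 tcp [0.4745 0.3019 0.1626] rot [1.7999e+02 4.0000e-02 1.3740e+01] w 0.0381085510000132 F [-1.   0.2 -2.2]
shift units [-0.015  0.016 -0.712] yaw units -0.002
```

View pics/w9.png

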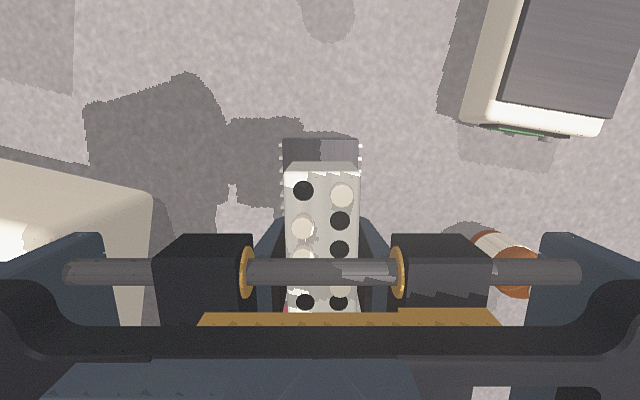

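The long rack is lined up over the chiller (rack 285–360, plate 281–362 below it). I lower it.

Call:
{"name": "play_rows", "arguments": {"rows": [[[0,0,0],[-0.01,0.01,-0.12],0.9],[[0,0,0],[-0.01,0.01,-0.28],0.9],[[0,0,0],[-0.01,0.01,-0.43],0.9],[[0,0,0],[-0.01,0.01,-0.55],0.9],[[0,0,0],[-0.01,0.01,-0.62],0.9]]}}

```text
t: 20.13
tcp_pos: [0.4727, 0.303, 0.0682]
eef_rot: [180.0, 0.1, 13.7]
ft_force: [-0.1, 0.4, -2.7]
width: 0.0377
```

Call:
{"name": "play_rows", "arguments": {"rows": [[[0,0,0],[0,0,-0.02],0.9],[[0,0,0],[0,0,-0.04],0.9],[[0,0,0],[0,0,-0.06],0.9],[[0,0,0],[0,0,-0.07],0.9],[[0,0,0],[0,0,-0.07],0.9]]}}

```text
t: 20.55
tcp_pos: [0.4734, 0.304, 0.06]
eef_rot: [-180.0, -0.0, 13.7]
ft_force: [-0.2, 0.1, -3.4]
width: 0.038
```

```bash
python3 -c "
from h import *
go(.4722,.3043,.0558,13.6)"
```

```text
t 20.55 tcp [0.4734 0.304  0.06  ] rot [-1.7999e+02 -5.0000e-02  1.3720e+01] w 0.03795149345537428 F [-0.2  0.1 -3.4]
shift units [-0.008  0.002 -0.028] yaw units -0.002
```

Call:
{"name": "play_rows", "arguments": {"rows": [[[0,0,0],[0,0,-0.01],0.9],[[0,0,0],[0,0,-0.018],0.9],[[0,0,0],[0,0,-0.022],0.9],[[0,0,0],[0,0,-0.024],0.9],[[0,0,0],[0,0,-0.024],0.9]]}}

```text
t: 20.97
tcp_pos: [0.4731, 0.3038, 0.056]
eef_rot: [-180.0, 0.0, 13.7]
ft_force: [0.1, -0.2, -2.2]
width: 0.0377
```

Call:
{"name": "play_rows", "arguments": {"rows": [[[0,0,0],[0,0,0],0.5],[[0,0,0],[0,0,0],0.3],[[0,0,0],[0,0,0],0],[[0,0,0],[0,0,0],0],[[0,0,0],[0,0,0],0]]}}

```text
t: 21.38
tcp_pos: [0.4731, 0.3038, 0.0561]
eef_rot: [-180.0, -0.0, 13.7]
ft_force: [-0.3, -0.6, -0.4]
width: 0.0682
```

Call:
{"name": "play_rows", "arguments": {"rows": [[[0,0,0],[0,0,0],0],[[0,0,0],[0,0,0],0],[[0,0,0],[0,0,0.1],0],[[0,0,0],[0,0,0.3],0],[[0,0,0],[0,0,0.5],0]]}}

```text
t: 21.8
tcp_pos: [0.4723, 0.3033, 0.131]
eef_rot: [180.0, 0.1, 13.7]
ft_force: [0.7, 0.3, 0.7]
width: 0.0909
```

Call:
{"name": "play_rows", "arguments": {"rows": [[[0,0,0],[0,0,0.2],0],[[0,0,0],[0,0,0.4],0],[[0,0,0],[0,0,0.53],0],[[0,0,0],[0,0,0.53],0],[[0,0,0],[0,0,0.53],0]]}}

```text
t: 22.22
tcp_pos: [0.4735, 0.3041, 0.2114]
eef_rot: [-180.0, -0.1, 13.7]
ft_force: [0.9, -0.2, -0.9]
width: 0.0911
```

```bash
python3 -c "
from h import *
snap('wrist','w10')
go(.4484,-.3315,.215,78.4)"
```

```text
t 22.27 tcp [0.4729 0.3037 0.2102] rot [-180.     -0.     13.72] w 0.09128978724112073 F [-1.1  0.  -0.1]
shift units [-0.163 -4.235  0.032] yaw units 1.078
```

View pics/w10.png

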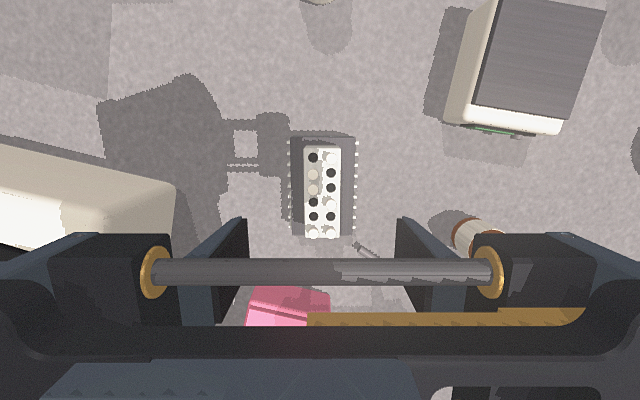

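The long rack stands centred and lengthwise on the chiller (rack 303–342 × 145–238; plate 290–355 × 135–235). Now I fetch the square rack.

Call:
{"name": "play_rows", "arguments": {"rows": [[[0,0,0.04],[0.04,-0.15,0],0],[[0,0,0.08],[0.08,-0.3,0],0],[[0,0,0.12],[0.12,-0.48,0],0],[[0,0,0.17],[0.16,-0.66,0],0],[[0,0,0.216],[0.2,-0.85,0],0]]}}

```text
t: 22.68
tcp_pos: [0.5024, 0.175, 0.2089]
eef_rot: [-180.0, 0.1, 26.9]
ft_force: [0.1, -0.2, -0.0]
width: 0.0912
```

Call:
{"name": "play_rows", "arguments": {"rows": [[[0,0,0.04],[0.04,-0.17,0],0],[[0,0,0.08],[0.08,-0.34,0],0],[[0,0,0.12],[0.12,-0.51,0],0],[[0,0,0.17],[0.16,-0.68,0],0],[[0,0,0.216],[0.2,-0.85,0],0]]}}

```text
t: 23.1
tcp_pos: [0.5323, 0.0475, 0.2089]
eef_rot: [-179.9, 0.1, 39.8]
ft_force: [0.4, 0.5, 0.2]
width: 0.0911
```

Call:
{"name": "play_rows", "arguments": {"rows": [[[0,0,0.04],[0,-0.17,0],0],[[0,0,0.08],[0,-0.34,0],0],[[0,0,0.12],[0,-0.51,0],0],[[0,0,0.17],[0,-0.68,0],0],[[0,0,0.216],[0,-0.85,0],0]]}}

```text
t: 23.52
tcp_pos: [0.5321, -0.0798, 0.2088]
eef_rot: [-179.9, 0.1, 52.7]
ft_force: [0.4, 0.6, 0.4]
width: 0.091
```

Call:
{"name": "play_rows", "arguments": {"rows": [[[0,0,0.04],[-0.06,-0.17,0],0],[[0,0,0.08],[-0.12,-0.34,0],0],[[0,0,0.12],[-0.18,-0.51,0],0],[[0,0,0.17],[-0.24,-0.68,0],0],[[0,0,0.216],[-0.28,-0.85,0],0]]}}

```text
t: 23.93
tcp_pos: [0.4894, -0.207, 0.2088]
eef_rot: [-179.8, -0.0, 65.7]
ft_force: [-1.1, -0.2, -0.7]
width: 0.0913
```

```bash
python3 -c "
from h import *
go(.4484,-.3315,.215,78.4)"
```

```text
t 23.93 tcp [ 0.4894 -0.207   0.2088] rot [-179.84   -0.     65.7 ] w 0.09127202031557534 F [-1.1 -0.2 -0.7]
shift units [-0.273 -0.83   0.041] yaw units 0.212
```

Call:
{"name": "play_rows", "arguments": {"rows": [[[0,0,0.05],[-0.06,-0.2,0],0],[[0,0,0.1],[-0.13,-0.4,0],0],[[0,0,0.15],[-0.2,-0.6,0],0],[[0,0,0.21],[-0.26,-0.78,0],0],[[0,0,0.212],[-0.27,-0.83,0],0]]}}

```text
t: 24.35
tcp_pos: [0.4488, -0.3331, 0.2089]
eef_rot: [-179.9, -0.0, 78.4]
ft_force: [0.4, 0.1, -0.4]
width: 0.0916
```

```bash
python3 -c "
from h import *
snap('wrist','w11');snap('top','top1')
go(.4484,-.3315,.0497,78.4)"
```

```text
t 24.45 tcp [ 0.4497 -0.3313  0.209 ] rot [-1.7989e+02 -6.0000e-02  7.8100e+01] w 0.09128768514064393 F [ 0.6 -1.3 -0.4]
shift units [-8.000e-03 -1.000e-03 -1.062e+00] yaw units 0.005
```

View pics/w11.png

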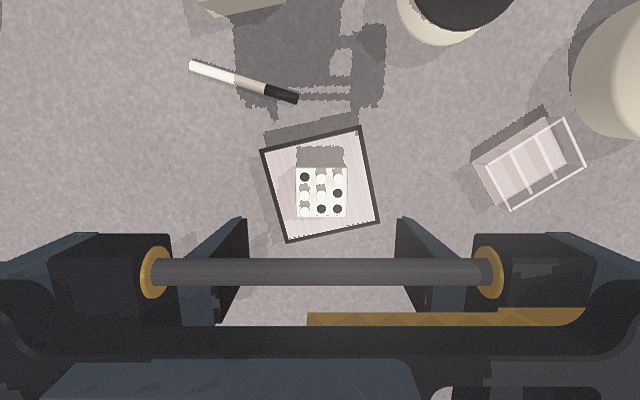

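The square rack (296–347 × 167–217) lies square and centred between the fingers. I descend and grip.

Call:
{"name": "play_rows", "arguments": {"rows": [[[0,0,0],[0,0,-0.2],0],[[0,0,0],[0,0,-0.42],0],[[0,0,0],[0,0,-0.64],0],[[0,0,0],[0,0,-0.82],0],[[0,0,0],[0,0,-0.95],0]]}}

```text
t: 24.87
tcp_pos: [0.4496, -0.3282, 0.0648]
eef_rot: [-179.8, -0.1, 78.3]
ft_force: [0.9, 0.2, -0.2]
width: 0.0914
```

Call:
{"name": "play_rows", "arguments": {"rows": [[[0,0,0],[0,0,-0.06],0],[[0,0,0],[0,0,-0.08],0],[[0,0,0],[0,0,-0.08],0.2],[[0,0,0],[0,0,-0.08],0.4],[[0,0,0],[0,0,-0.08],0.6]]}}

```text
t: 25.28
tcp_pos: [0.4513, -0.331, 0.0572]
eef_rot: [179.9, 0.0, 78.3]
ft_force: [-0.1, -0.3, 0.3]
width: 0.074
```

Call:
{"name": "play_rows", "arguments": {"rows": [[[0,0,0],[0,0,0],0.7],[[0,0,0],[0,0,0],0.9],[[0,0,0],[0,0,0],0.9],[[0,0,0],[0,0,0],0.9],[[0,0,0],[0,0,0],0.9]]}}

```text
t: 25.7
tcp_pos: [0.4505, -0.3308, 0.0565]
eef_rot: [180.0, 0.0, 78.3]
ft_force: [-2.7, 2.2, 7.1]
width: 0.0538
```

Call:
{"name": "play_rows", "arguments": {"rows": [[[0,0,0],[0,0,0],0.9],[[0,0,0],[0,0,0],0.9],[[0,0,0],[0,0,0],0.9],[[0,0,0],[0,0,0],0.9],[[0,0,0],[0,0,0],0.9]]}}

```text
t: 26.12
tcp_pos: [0.4506, -0.3308, 0.0565]
eef_rot: [180.0, 0.0, 78.3]
ft_force: [-2.7, 1.7, 8.1]
width: 0.0538
```

```bash
python3 - <<'E'
from h import *
go(.4484,-.3315,.0497,78.4)
c=dict(np.load('pics/top1.npz'))
v,u=np.mgrid[0:400,0:640]
z=c['z_map'];P=np.stack([(u-c['cx'])/c['fx']*z,(v-c['cy'])/c['fy']*z,z],-1)
W=(P-c['t'])@c['R']
def rect(name,box,lo,hi):
    u0,v0,u1,v1=box
    m=np.zeros(W.shape[:2],bool);m[v0:v1,u0:u1]=1
    m&=(W[...,2]>lo)&(W[...,2]<hi)
    if m.sum()<5: print(name,'none');return
    r=cv2.minAreaRect(W[m][:,:2].astype(np.float32));print(name,m.sum(),np.round(r[0],4),np.round(r[1],4),round(r[2],1))
rect('heater',(255,105,320,170),.066,.074)
rect('round',(355,115,412,170),.096,.108)
rect('shaker',(355,115,412,170),.057,.064)
rect('long',(200,170,250,228),.08,.093)
rect('chiller',(200,170,250,228),.042,.05)
rect('bottle',(285,190,315,220),.09,.13)
rect('tip',(345,200,385,245),.04,.06)
E
```

```text
t 26.12 tcp [ 0.4506 -0.3308  0.0565] rot [180.     0.    78.27] w 0.05375883179759979 F [-2.7  1.7  8.1]
shift units [-0.014 -0.005 -0.045] yaw units 0.002
heater 1213 [0.6459 0.1302] [0.1154 0.1011] 3.8
round 292 [ 0.6222 -0.1462] [0.0566 0.0545] 78.1
shaker 708 [ 0.6248 -0.1487] [0.1074 0.1075] 0.8
long 425 [0.4738 0.3043] [0.0958 0.0394] 13.9
chiller 483 [0.4723 0.3037] [0.1178 0.0746] 13.6
bottle 70 [0.4471 0.0896] [0.0241 0.0217] 2.7
tip 701 [ 0.4068 -0.0907] [0.0648 0.0845] 89.4
```

All good so far: round and long racks are within 4 mm of centre, and the bottle and tip box have not moved. I lift the square rack and carry it to the heater.

Call:
{"name": "play_rows", "arguments": {"rows": [[[0,0,0],[0,0,0.04],0.9],[[0,0,0],[0,0,0.17],0.9],[[0,0,0],[0,0,0.4],0.9],[[0,0,0],[0,0,0.65],0.9],[[0,0,0],[0,0,0.85],0.9]]}}

```text
t: 26.53
tcp_pos: [0.4506, -0.3307, 0.186]
eef_rot: [180.0, 0.0, 78.3]
ft_force: [0.9, -0.4, -1.1]
width: 0.0539
```

Call:
{"name": "play_rows", "arguments": {"rows": [[[0,0,0],[0.02,0.05,0.02],0.9],[[0,0,0.02],[0.07,0.16,0.05],0.9],[[0,0,0.03],[0.13,0.3,0.05],0.9],[[0,0,0.05],[0.2,0.45,0.05],0.9],[[0,0,0.06],[0.26,0.61,0.05],0.9]]}}

```text
t: 26.95
tcp_pos: [0.4897, -0.2382, 0.1909]
eef_rot: [180.0, -0.0, 81.9]
ft_force: [0.9, 0.7, -2.7]
width: 0.0538
```

Call:
{"name": "play_rows", "arguments": {"rows": [[[0,0,0.02],[0.07,0.17,0],0.9],[[0,0,0.04],[0.14,0.34,0],0.9],[[0,0,0.06],[0.21,0.51,0],0.9],[[0,0,0.07],[0.29,0.68,0],0.9],[[0,0,0.08],[0.36,0.85,0],0.9]]}}

```text
t: 27.37
tcp_pos: [0.5437, -0.1101, 0.1907]
eef_rot: [-180.0, -0.0, 86.7]
ft_force: [-0.4, -0.6, -1.9]
width: 0.0538
```

Call:
{"name": "play_rows", "arguments": {"rows": [[[0,0,0.02],[0.07,0.17,0],0.9],[[0,0,0.04],[0.14,0.34,0],0.9],[[0,0,0.06],[0.21,0.51,0],0.9],[[0,0,0.07],[0.29,0.68,0],0.9],[[0,0,0.08],[0.36,0.85,0],0.9]]}}

```text
t: 27.78
tcp_pos: [0.5977, 0.0174, 0.1906]
eef_rot: [-180.0, -0.0, 91.5]
ft_force: [-0.3, -0.3, -2.0]
width: 0.0538
```

```bash
python3 -c "
from h import *
go(.646,.1302,.185,94.5)"
```

```text
t 27.78 tcp [0.5977 0.0174 0.1906] rot [-179.98   -0.     91.51] w 0.053841561288208314 F [-0.3 -0.3 -2. ]
shift units [ 0.322  0.752 -0.037] yaw units 0.05
```

Call:
{"name": "play_rows", "arguments": {"rows": [[[0,0,0.015],[0.07,0.17,0],0.9],[[0,0,0.03],[0.14,0.34,0],0.9],[[0,0,0.04],[0.22,0.52,0],0.9],[[0,0,0.05],[0.29,0.68,0],0.9],[[0,0,0.05],[0.32,0.74,0],0.9]]}}

```text
t: 28.2
tcp_pos: [0.6461, 0.1297, 0.1906]
eef_rot: [180.0, -0.0, 94.6]
ft_force: [0.8, -0.9, -1.8]
width: 0.0535
```

```bash
python3 -c "
from h import *
snap('wrist','w12')
go(.646,.1302,.0865,94.5)"
```

```text
t 28.25 tcp [0.6463 0.1297 0.1906] rot [ 1.7999e+02 -2.0000e-02  9.4580e+01] w 0.053792588511805586 F [-0.7  1.2 -1.8]
shift units [-0.002  0.003 -0.694] yaw units -0.001
```

View pics/w12.png

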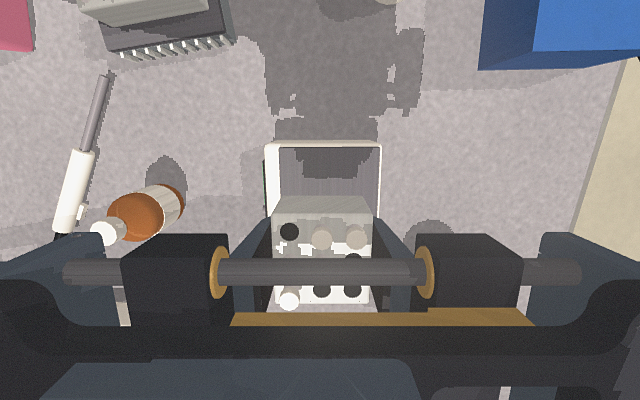

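The rack is parallel to the heater (edges 265–382), and the bottle at left is well clear. I lower it.

Call:
{"name": "play_rows", "arguments": {"rows": [[[0,0,0],[0,0,-0.12],0.9],[[0,0,0],[0,0,-0.28],0.9],[[0,0,0],[0,0,-0.43],0.9],[[0,0,0],[0,0,-0.55],0.9],[[0,0,0],[0,0,-0.6],0.9]]}}

```text
t: 28.67
tcp_pos: [0.6436, 0.1258, 0.0981]
eef_rot: [-179.8, 0.0, 94.4]
ft_force: [-0.3, -0.0, -1.6]
width: 0.0539
```

Call:
{"name": "play_rows", "arguments": {"rows": [[[0,0,0],[0,0,-0.02],0.9],[[0,0,0],[0,0,-0.04],0.9],[[0,0,0],[0,0,-0.06],0.9],[[0,0,0],[0,0,-0.07],0.9],[[0,0,0],[0,0,-0.07],0.9]]}}

```text
t: 29.08
tcp_pos: [0.6458, 0.1268, 0.0909]
eef_rot: [180.0, -0.0, 94.5]
ft_force: [0.2, -0.5, -1.8]
width: 0.0537
```

```bash
python3 -c "
from h import *
go(.646,.1302,.0865,94.5)"
```

```text
t 29.08 tcp [0.6458 0.1268 0.0909] rot [179.96  -0.    94.47] w 0.053717278907386375 F [ 0.2 -0.5 -1.8]
shift units [ 0.001  0.023 -0.029] yaw units 0.0
```

Call:
{"name": "play_rows", "arguments": {"rows": [[[0,0,0],[0,0.01,-0.01],0.9],[[0,0,0],[0,0.02,-0.018],0.9],[[0,0,0],[0,0.02,-0.022],0.9],[[0,0,0],[0,0.02,-0.024],0.9],[[0,0,0],[0,0.02,-0.024],0.9]]}}

```text
t: 29.5
tcp_pos: [0.6455, 0.1299, 0.0868]
eef_rot: [-180.0, 0.0, 94.5]
ft_force: [-0.3, -0.3, -1.8]
width: 0.0537
```

Call:
{"name": "play_rows", "arguments": {"rows": [[[0,0,0],[0,0,0],0.3],[[0,0,0],[0,0,0],0.2],[[0,0,0],[0,0,0],0],[[0,0,0],[0,0,0],0],[[0,0,0],[0,0,0],0]]}}

```text
t: 29.92
tcp_pos: [0.6456, 0.1298, 0.087]
eef_rot: [180.0, -0.0, 94.5]
ft_force: [0.7, -0.5, 0.3]
width: 0.085
```

Call:
{"name": "play_rows", "arguments": {"rows": [[[0,0,0],[0,0,0],0],[[0,0,0],[0,0,0],0],[[0,0,0],[0,0,0.1],0],[[0,0,0],[0,0,0.3],0],[[0,0,0],[0,0,0.5],0]]}}

```text
t: 30.33
tcp_pos: [0.6449, 0.1297, 0.1629]
eef_rot: [-179.9, 0.0, 94.5]
ft_force: [0.6, -0.7, 0.3]
width: 0.091
```

Call:
{"name": "play_rows", "arguments": {"rows": [[[0,0,0],[0,0,0.2],0],[[0,0,0],[0,0,0.4],0],[[0,0,0],[0,0,0.5],0],[[0,0,0],[0,0,0.5],0],[[0,0,0],[0,0,0.5],0]]}}

```text
t: 30.75
tcp_pos: [0.6457, 0.1298, 0.2376]
eef_rot: [179.9, -0.0, 94.5]
ft_force: [0.1, -0.1, 0.2]
width: 0.0911
```

```bash
python3 -c "
from h import *
snap('wrist','w13');snap('top','top2');snap('scene','scene2')
go(.6,-.1,.22,94)"
```

```text
t 30.9 tcp [0.6447 0.1297 0.2353] rot [-1.7986e+02  1.0000e-02  9.4480e+01] w 0.09151705982314884 F [0.1 0.5 0.7]
shift units [-0.298 -1.531 -0.102] yaw units -0.008
```

View pics/w13.png

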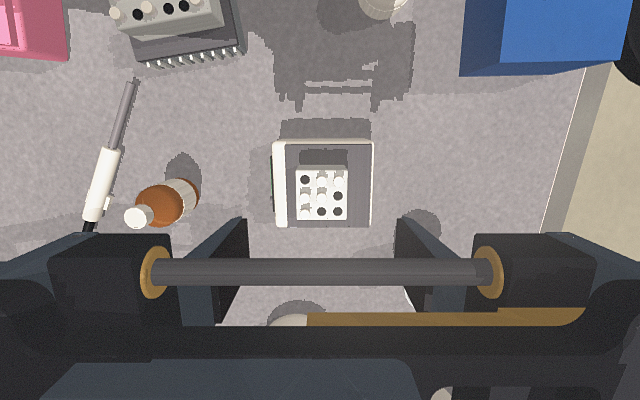

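View pics/top2.png

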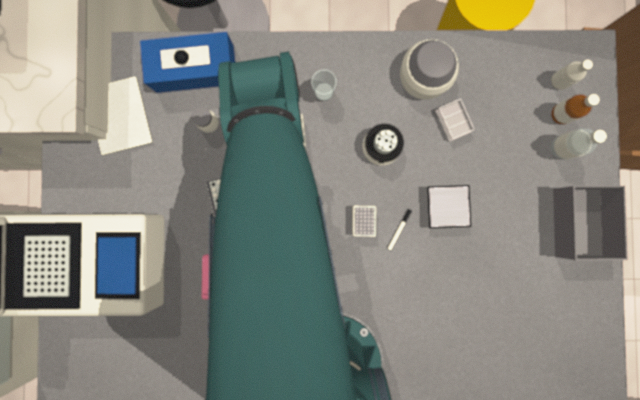

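View pics/scene2.png

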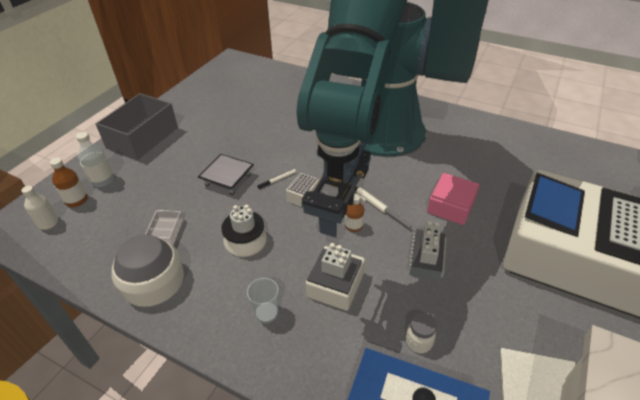

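The scene view shows all three racks standing on their right plates. The arm hides the heater from above, so I move aside and measure the end state.

Call:
{"name": "play_rows", "arguments": {"rows": [[[0,0,0],[-0.05,-0.17,0],0],[[0,0,0],[-0.1,-0.34,0],0],[[0,0,0],[-0.15,-0.51,0],0],[[0,0,0],[-0.2,-0.68,0],0],[[0,0,0],[-0.25,-0.85,0],0]]}}

```text
t: 31.32
tcp_pos: [0.6069, 0.0013, 0.2354]
eef_rot: [-179.9, -0.0, 94.5]
ft_force: [0.5, -0.8, 0.2]
width: 0.0911
```

Call:
{"name": "play_rows", "arguments": {"rows": [[[0,0,0],[-0.05,-0.17,0],0],[[0,0,0],[-0.1,-0.34,0],0],[[0,0,0],[-0.15,-0.51,0],0],[[0,0,0],[-0.2,-0.68,0],0],[[0,0,0],[-0.25,-0.85,0],0]]}}

```text
t: 31.73
tcp_pos: [0.5694, -0.1262, 0.2355]
eef_rot: [-179.9, -0.0, 94.5]
ft_force: [-0.2, 0.7, 0.6]
width: 0.0915
```

Call:
{"name": "play_rows", "arguments": {"rows": [[[0,0,0],[-0.05,-0.17,0],0],[[0,0,0],[-0.1,-0.34,0],0],[[0,0,0],[-0.15,-0.51,0],0],[[0,0,0],[-0.2,-0.68,0],0],[[0,0,0],[-0.25,-0.85,0],0]]}}

```text
t: 32.15
tcp_pos: [0.5319, -0.2536, 0.2355]
eef_rot: [-179.9, -0.1, 94.5]
ft_force: [1.1, 0.1, -0.3]
width: 0.0911
```

Call:
{"name": "play_rows", "arguments": {"rows": [[[0,0,0],[0,-0.17,0],0],[[0,0,0],[0,-0.34,0],0],[[0,0,0],[0,-0.5,0],0],[[0,0,0],[0,-0.6,0],0],[[0,0,0],[0,-0.6,0],0]]}}

```text
t: 32.57
tcp_pos: [0.5326, -0.3447, 0.2357]
eef_rot: [-179.9, -0.0, 94.4]
ft_force: [0.3, 0.6, 0.1]
width: 0.0913
```

```bash
python3 - <<'E'
from h import *
c=snap('top','top3')
v,u=np.mgrid[0:400,0:640]
z=c['z_map'];P=np.stack([(u-c['cx'])/c['fx']*z,(v-c['cy'])/c['fy']*z,z],-1)
W=(P-c['t'])@c['R']
def rect(name,box,lo,hi):
    u0,v0,u1,v1=box
    m=np.zeros(W.shape[:2],bool);m[v0:v1,u0:u1]=1
    m&=(W[...,2]>lo)&(W[...,2]<hi)
    if m.sum()<5: print(name,'none');return
    r=cv2.minAreaRect(W[m][:,:2].astype(np.float32));print(name,m.sum(),np.median(W[m][:,2]).round(4),np.round(r[0],4),np.round(r[1],4),round(r[2],1))
rect('heater',(255,105,320,170),.066,.074)
rect('square',(255,105,320,170),.104,.12)
rect('round',(355,115,412,170),.096,.108)
rect('shaker',(355,115,412,170),.057,.064)
rect('long',(200,170,250,228),.08,.093)
rect('chiller',(200,170,250,228),.042,.05)
rect('bottle',(285,190,315,220),.09,.13)
rect('tip',(345,200,385,245),.04,.06)
go(0,0,0,0)
E
```

```text
heater 780 0.07 [0.6462 0.1303] [0.1117 0.1005] 5.2
square 344 0.1124 [0.6442 0.1303] [0.0541 0.0542] 4.2
round 287 0.1023 [ 0.622  -0.1463] [0.0566 0.0545] 79.2
shaker 694 0.0605 [ 0.6246 -0.1488] [0.1072 0.1082] 89.7
long 418 0.0873 [0.4737 0.3048] [0.0959 0.039 ] 13.3
chiller 468 0.0455 [0.4721 0.3042] [0.1181 0.0748] 13.0
bottle 73 0.11 [0.4477 0.0892] [0.0237 0.0227] 47.1
tip 703 0.0501 [ 0.4069 -0.0907] [0.0648 0.0844] 89.6
t 32.62 tcp [ 0.5326 -0.3432  0.2357] rot [-1.7993e+02 -7.0000e-02  9.4390e+01] w 0.09119712564887819 F [-0.   0.6  0.2]
shift units [-3.551  2.288 -1.571] yaw units -1.573
```

View pics/top3.png

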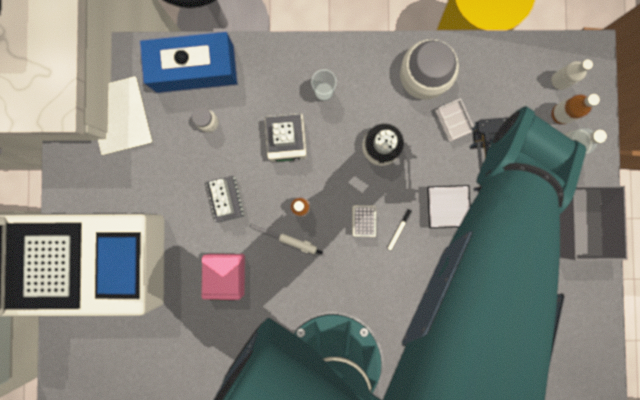

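Top view: square rack on the heater (283,132), round rack on the shaker (385,140) and long rack on the chiller (222,199). All are within about 4 mm and 1° of their plates, and the arm is clear. I hand in the job.

```bash
python3 -c "
from h import *
print(ctrl.sign_off())"
```

```text
the job is handed in; nothing more can be done
None
```

All three racks are on their own instruments, and the job was handed in after about 33 s of robot time. I parked the square rack on the spare stand, moved the round rack to the shaker and the long rack to the chilling plate, then put the square rack on the heater.

Last checks, from the top camera's depth image with the arm moved aside:

| Rack | Plate | Off centre | Off angle |
|---|---|---|---|
| Square | Heater | 2 mm | about 1° |
| Round | Shaker | about 4 mm | not applicable |
| Long | Chilling plate | about 2 mm | under 1° |

- **Height:** every rack top is at plate height plus 42 mm, so all three stand flat.
- **Bottle and tip box:** both are within 1 mm of where they started.
- **Arm:** it is well clear of everything, with the gripper open.

No check failed. One small variation: the camera put the heater's angle between 3.8° and 5.2° across pictures, far inside the 15° limit.

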